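Take the front jar from a gravity rack and stow it in a pull-out tray

ROBOT

A 7-joint arm with a two-finger parallel gripper is mounted at the origin on a cart in front of the work surface, level with it; the furniture and walls round the work are solid. World frame = base frame: x ahead of the robot, y to its left, z up, the work surface at z = 0. Lengths are in m, angles in rad, forces in N, time in s.
With the tool pointing down it reaches from about 0.4 to 0.9 m from the base axis. Payload 5.5 kg.
Tool frame: the origin (TCP) lies midway between the tips of the shut fingers; the grasp point (between the pads) lies 19 mm behind it; z points along the fingers, y is the line along which they close (so a half turn about z gives the same grasp; the last joint's range is limited). The gripper opens to 85 mm and grips with 20 to 120 N. Pads are 22 mm wide; open, the fingers measure 114 mm over their backs; the gripper's body (76 mm by 85 mm) begins 54 mm behind the grasp point. The pads swing forward as they close: fully open they stand 13 mm farther back than shut.
Start: joints at [1.503, 0.501, -0.427, 1.55, 0.221, 1.138, -0.21], TCP at [0.211, -0.615, 0.231] pointing down, gripper open.
Joint ranges: [-2.88, 2.88], [-0.31, 2.03], [-1.54, 1.56], [0.2, 2.42], [-1.41, 4.55], [0.19, 2.02], [-2.57, 2.57]. Speed limits (rad/s): [2.57, 2.57, 3.14, 3.14, 3.14, 3.14, 3.14].

INTERFACE

Orientations are given as a unit quaternion [x, y, z, w].
In Python, from rig import r, capture, calibration, spotter gives the robot as it stands. The module is installed in compiled form; this text tells all that it offers.
- The arm moves only by the tool step_arm, never from a script. Its argument "plan" is a list of rows, each an object of numbers: "grip": the closure, from 0 (fully open) to 1 (shut); "x", "y", "z": the shift along the tool's x, y, z normalised to -1 to 1, where 1 is 15 cm; "rx", "ry", "rz": the turn, a rotation vector about the tool's x, y, z normalised to -1 to 1, where 1 is 120 degrees. A call has 1 to 20 rows; each row is the pose to reach, as a shift and turn from the pose commanded when the call began, along the tool's axes at that moment; what a row does not reach only later rows make up. A row lasts 1/8 s, in which the tool goes at most 62.5 mm and 10.7 degrees, less where a joint would pass 70% of its speed; a pose out of reach is approached as far as the arm can. A call with a number of a shift or a turn outside -1 to 1 is refused whole. A call with a gripper value outside its range is refused whole. The fingers move at their own pace and stop on an object; the grip force is fixed at half the most. Time passes only in rows, so rows that repeat a pose let the fingers close. It gives the time, the measured TCP pose, the force, the opening and the grip force at its end, in the units of the state.
- r.get_state(): the state, without advancing time (a new reading comes with each control period).
- capture(name): name is "scene" or "side" or "wrist"; returns (picture, depth): 420x560x3 uint8, red, green, blue; 420x560 float32, m along the optical axis (not along the pixel's ray), 0 where there is no reading.
- calibration(name): a dict with "mtx" (3x3 intrinsics, pixels), "R" (3x3) and "t" (3): a world point X has camera coordinates R X + t. Camera axes: x right, y down, z forward; pixel columns grow to the right and rows downward; lengths in m; the calibration is good to about 2 mm. A picture is of the moment at which its call begins: read the wrist's pose just before it. calibration takes no time and is no camera call; for the wrist camera it gives the pose at the moment of the call.
- r.hand_in(): hands the job in; it is judged then, once.
Trained networks look in the newest picture that a camera, given by its name, has taken for a name from the list of things; names that differ only in an ending like _2 or _b are one class to them, and where a whole thing is asked for, a point or a joint stands for the part that bears it (a point fixed in the world has none). Each returns a list of dicts, best first, with "score" (0 to 1); they miss things now and then, are a little off and sometimes report something else, mostly with a low value. They report only what shows in the picture. A call takes as long as a camera call.
- spotter.trace(camera, target): "pixels" (420x560 bool, what is visible of it).
- spotter.place_of(camera, target): "xyz" ([x, y, z] in m, in world coordinates, good to about 4 mm: a listed point, or the origin of a listed thing).
The state is a dict: "time": time; "qpos": joint angles; "joint_velocities": joint speeds; "joint_torque": joint torques, N m; "tcp_pos": TCP position; "tool_rot": TCP orientation; "wrist_force": force on the tool from outside, world axes, zero at the start; "moment": the same for the moment, N m; "finger_gap": finger opening in m; "grasp_force": force on a finger pad.
Only numpy, scipy, OpenCV 4.12 (cv2) and the standard library are available. Lean on these libraries where they do the work, as an engineer would, in place of code of your own. Each camera call takes 0.05 s, during which the arm holds its last target. There are 200 camera calls.

TASK

Take the front sample jar out of the sloping roller lane, so that the two jars behind it roll down and the next one comes up against the front stop. Stand the taken jar upright on the floor of the open pull-out tray of the small grey cabinet, setting it down in the grip rather than dropping it, and then push the tray fully shut with the jar inside. Keep the other two jars standing in the lane and leave the things lying about where they are.

Things in the scene. Friction and masses are not known exactly. Their poses are not given: they have to be found in the camera images.
- rack: Fixed aluminium two-level gravity rack, 205 long (x), 95 wide (y), 235 high with tins. Origin: centre of its underside on the worktop; x points uphill to the back, z up; front stop at -x. Lower lane: free rollers sloping 12 degrees (0.209 rad) down to -x, between guide rails 75 apart outside, 18 above the rollers. Front stop: 14 above the rollers, 6 thick. (mm)
- lane_front (a point): Point on the lower lane's roller surface where the bottom centre of a jar lies when it stands against the front stop; axes are those of the rack. Beside a jar here the sides are open above the rails; side plates begin 50 mm uphill.
- roof_edge (a point): Middle of the lower front edge of the upper lane, which (with its 22 mm stop and two tins fixed on it) roofs over the jars behind the front one: 38 mm uphill of that jar's axis and 34 mm above its lid. Because of it the gripper must lean back 20 to 40 degrees from vertical, its body away from the roof (to the rack's -x). Axes are those of the rack.
- front_jar: Jar to take: clear sample jar with soil and pale lid, 62 mm across, 78 high, 0.2-0.33 kg, lowest in the lane, against the stop. Origin: bottom centre; z up through the lid, at first square to the lane, so leaning 12 degrees to the rack's front. Grasp it across the rack's y, 45-60 mm above its bottom. Lift it square to the lane over 14 mm to clear the stop before moving it away.
- next_jar: The like jar just behind it in the lane (62 mm across, 78 mm high). Origin: bottom centre, z up through the lid. It starts 62 mm uphill of the front jar, leaning on it, and rolls down by itself.
- last_jar: The like third jar, uphill of the next one. Origin: centre of its bottom, z up through the lid.
- cabinet: Small fixed grey steel cabinet on the worktop: 160 mm deep (x), 174 wide (y), 134 high, open in front. Origin: centre of its underside; its open front face is at x = -80 mm, towards the robot; z up. The underside of its top is 126 mm above the worktop, 30 mm above the lid of a jar standing in the tray.
- tray (a joint): White pull-out tray of the cabinet: 0 is shut (front panel against the cabinet's front face); grows in metres as it comes out along the cabinet's -x, at most 0.135; starts partly open. About 1.5 N of friction; stays where it is left. The length of tray open to the sky, from the back of the front panel to the cabinet's front face, equals this value.
- tray_floor (a point): Centre of the tray's floor, 18 mm above the worktop, moves with the tray; axes are those of the cabinet. Inside, the tray is 147 mm long (x) from the back of the front panel at x = -73.5 mm, and 140 mm wide (y); side walls 30 mm above the floor. Front panel: 10 mm thick, 170 wide, its top 46 mm above the floor.
- tray_lip (a point): Middle of the outer edge of the finger lip along the top of the tray's front panel, 58 mm above the worktop; the lip stands 14 mm out from the panel, is 8 mm thick and 150 mm long (y). Pushing here, or on the panel below it, along the cabinet's +x shuts the tray.
- drop_weight_rig: Fixed drop-weight rig between the rack and the cabinet, far taller than the arm can lift over: round base about 210 mm across and 75 mm high, origin at the middle of its base on the worktop, with two columns and plates above it within the same circle. Carry the jar round its front, on the robot's side.
- beech_block: Bystander: plain wooden block 48 x 105 x 24 mm lying on the worktop; origin centre of its underside.
- stopwatch: Bystander: black stopwatch 74 x 61 x 17 mm lying on the worktop; origin centre of its underside.
- evap_dish: Bystander: white porcelain dish, 84 mm across, 32 mm high; origin centre of its underside.

How it is judged:
On the way, in this order (a step that is already met when the one before it is completed fails the run):
1. the front jar is out of the lane and the next jar has rolled up against the front stop (distance between front_jar and lane_front above 0.075 m and distance between next_jar and lane_front below 0.007 m), for 0.2 s.
2. the taken jar, still held, is lowered upright onto the floor of the open tray (x of front_jar in the frame of tray_floor between -0.075 and 0.075 m and y of front_jar in the frame of tray_floor between -0.06 and 0.06 m and z of front_jar in the frame of tray_floor between -0.005 and 0.006 m and angle between front_jar's own z axis and vertical below 0.15 rad and contact force between the fingers and front_jar above 0.5 N and value of joint tray above 0.06 m), for 0.05 s.
At the end, for the whole second after the job is handed in: The tray is shut to within 5 mm; the taken jar stands upright (within 0.08 rad) and at rest on the tray's floor inside it; the next jar stands in the lane within 7 mm of its place against the front stop, the last jar right behind it (within 7 mm), both standing square to the lane and at rest (value of joint tray below 0.005 m and x of front_jar in the frame of tray_floor between -0.075 and 0.075 m and y of front_jar in the frame of tray_floor between -0.06 and 0.06 m and z of front_jar in the frame of tray_floor between -0.005 and 0.006 m and angle between front_jar's own z axis and vertical below 0.08 rad and linear speed of each of front_jar, next_jar, last_jar below 0.02 m/s and distance between next_jar and lane_front below 0.007 m and distance between last_jar and next_jar below 0.069 m and x of last_jar in the frame of lane_front between 0.05 and 0.07 m and angle between each of next_jar, last_jar's own z axis and vertical below 0.3 rad); the robot touches nothing.
It fails at once if the beech block is pushed more than 20 mm away (distance of beech_block from where it was at the start of the episode above 0.02 m).
It fails at once if the stopwatch is pushed more than 20 mm away (distance of stopwatch from where it was at the start of the episode above 0.02 m).
It fails at once if the evap dish is pushed more than 20 mm away (distance of evap_dish from where it was at the start of the episode above 0.02 m).
It fails at once if the next jar is pulled up out of the lane or tipped (z of next_jar in the frame of rack above 0.092 m or angle between next_jar's own z axis and vertical above 0.5 rad).
It fails at once if the last jar is pulled up out of the lane or tipped (z of last_jar in the frame of rack above 0.092 m or angle between last_jar's own z axis and vertical above 0.5 rad).
It also fails if it takes over 54 s, if anything falls off the work surface, if the arm or the gripper's body presses on something with over 40 N, if the wrist force passes 120 N, or if a joint passes its speed limit or range.

## Working session

There is one attempt and no reset: what is moved stays moved. The work goes in short steps, Python scripts to look and compute and a tool call to move; the robot and the scene stay as the last step left them, time stands still between calls to the robot, and variables do not carry over. Pictures are saved under pics/ and viewed, at most 13 in all, crops included, and the job is handed in when it is done.

Besides the shell and the picture viewer there is one more tool, called as a command line: name --argument value ..., lists and objects as JSON in quotes. step_arm: Moves the arm, as the interface text tells. Its arguments: {"type":"object","properties":{"plan":{"type":"array","items":{"type":"object","properties":{"grip":{"type":"number"},"x":{"type":"number","minimum":-1,"maximum":1},"y":{"type":"number","minimum":-1,"maximum":1},"z":{"type":"number","minimum":-1,"maximum":1},"rx":{"type":"number","minimum":-1,"maximum":1},"ry":{"type":"number","minimum":-1,"maximum":1},"rz":{"type":"number","minimum":-1,"maximum":1}}}}},"required":["plan"]}

```bash
mkdir -p pics
python3 - <<'E'
from rig import r,capture,calibration,spotter
import cv2,numpy as np
s=r.get_state();print(s['time'],s['tcp_pos'],s['tool_rot'])
ims=[]
for c in("scene","side"):
    p,d=capture(c);ims.append(p)
    for n in("rack","lane_front","roof_edge","front_jar","next_jar","last_jar","cabinet","tray_floor","tray_lip","drop_weight_rig","beech_block","stopwatch","evap_dish"):
        o=spotter.place_of(c,n)
        print(c,n,[(np.round(q['xyz'],3).tolist(),round(q['score'],2)) for q in o[:3]])
cv2.imwrite("pics/a.png",ims[0][:,:,::-1]);cv2.imwrite("pics/b.png",ims[1][:,:,::-1])
print(r.get_state()['time'])
E
```

```text
0.0 [ 0.21084938 -0.61412666  0.23025485] [ 9.86350744e-01  1.64655021e-01 -1.14645850e-04 -9.59628522e-04]
scene rack [([0.513, -0.273, 0.001], 0.57), ([0.539, 0.259, 0.017], 0.16)]
scene lane_front [([0.468, -0.213, 0.05], 0.93), ([0.514, -0.273, 0.001], 0.23)]
scene roof_edge [([0.484, -0.226, 0.172], 0.56)]
scene front_jar [([0.474, -0.214, 0.051], 0.94), ([0.468, -0.212, 0.05], 0.58)]
scene next_jar [([0.502, -0.263, 0.06], 0.85), ([0.47, -0.214, 0.049], 0.37)]
scene last_jar []
scene cabinet [([0.666, 0.286, 0.001], 0.84)]
scene tray_floor [([0.544, 0.261, 0.018], 0.75)]
scene tray_lip [([0.448, 0.245, 0.059], 0.77)]
scene drop_weight_rig [([0.466, -0.212, 0.052], 0.27)]
scene beech_block []
scene stopwatch [([0.383, -0.1, -0.002], 0.85)]
scene evap_dish [([0.708, -0.199, -0.0], 0.53), ([0.428, 0.059, 0.002], 0.36)]
side rack [([0.508, -0.272, -0.004], 0.65)]
side lane_front [([0.472, -0.21, 0.049], 0.7)]
side roof_edge []
side front_jar [([0.471, -0.214, 0.052], 0.9)]
side next_jar [([0.502, -0.262, 0.06], 0.67)]
side last_jar []
side cabinet [([0.661, 0.283, 0.001], 0.82)]
side tray_floor [([0.543, 0.262, 0.019], 0.95)]
side tray_lip [([0.445, 0.248, 0.062], 0.72), ([0.478, -0.219, 0.166], 0.38)]
side drop_weight_rig []
side beech_block [([0.435, 0.059, -0.003], 0.78)]
side stopwatch [([0.381, -0.097, 0.001], 0.82)]
side evap_dish [([0.706, -0.197, 0.001], 0.93), ([0.485, -0.223, 0.164], 0.57)]
1.4
```

View pics/a.png

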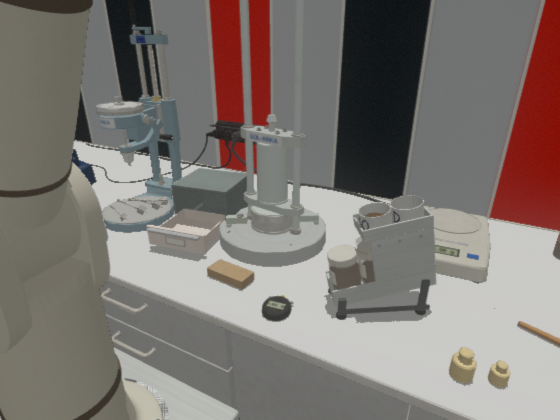

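View pics/b.png

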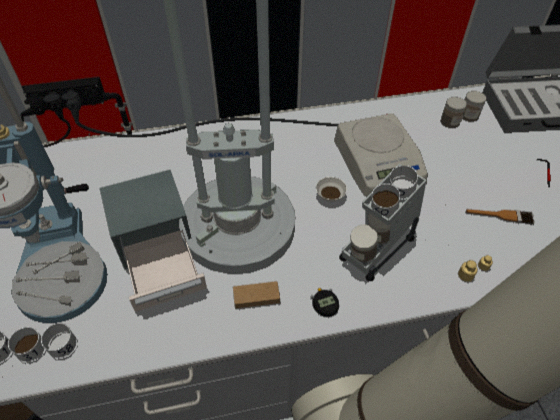

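The scene view shows the front jar at about (343,270), the tray at (188,232), the block at (230,272) and the stopwatch at (277,307). In the side view the jar is at (363,242), the open tray at (163,270) and the rig base at (238,225), so the networks' poses fit the pictures. Next: the rig circle and the first moves.

```bash
cat > h.py <<'E'
from rig import r,capture,calibration,spotter
import cv2,numpy as np
from scipy.spatial.transform import Rotation as Ro
def pose():
    s=r.get_state(); return np.array(s['tcp_pos']),Ro.from_quat(s['tool_rot']),s
def orient(yaw,t):   # tool x horizontally at yaw (deg), body leaning back by t (deg)
    y,t=np.radians(yaw),np.radians(t); u=np.array([np.cos(y),np.sin(y),0]); k=np.array([0,0,1.])
    X=np.cos(t)*u+np.sin(t)*k; Z=np.sin(t)*u-np.cos(t)*k
    return Ro.from_matrix(np.c_[X,np.cross(Z,X),Z])
def rel(p0,R0,p,R):  # normalised move numbers
    return np.round(R0.inv().apply(np.array(p)-p0)/.15,3),np.round((R0.inv()*R).as_rotvec(degrees=True)/120,3)
def cloud(c,m,d):
    K=calibration(c); v,u=np.nonzero(m&(d>0)); z=d[v,u]
    P=np.c_[(u-K['mtx'][0,2])/K['mtx'][0,0]*z,(v-K['mtx'][1,2])/K['mtx'][1,1]*z,z]
    return (P-K['t'])@np.array(K['R'])
E
python3 - <<'E'
from h import *
p,d=capture("side")
m=np.zeros(d.shape,bool); m[180:275,180:300]=1
P=cloud("side",m,d); Q=P[(P[:,2]>.02)&(P[:,2]<.09)]
c,R=cv2.minEnclosingCircle(Q[:,:2].astype(np.float32).reshape(-1,1,2)); print("rig",c,R,np.percentile(Q[:,:2],[1,99],axis=0))
p0,R0,s=pose(); 
print(rel(p0,R0,[.32,-.50,.33],R0))
print(rel(p0,R0,[.43,-.14,.33],orient(-57,0)))
print(rel(p0,R0,[.43,-.14,.33],orient(-57,30)))
E
```

```text
rig (0.6192711591720581, 0.07314130663871765) 0.17251962423324585 [[ 0.50005023 -0.07323202]
 [ 0.76303419  0.20427899]]
(array([ 0.935, -0.488, -0.658]), array([0., 0., 0.]))
(array([ 2.408, -2.52 , -0.658]), array([-0.   , -0.   ,  0.633]))
(array([ 2.408, -2.52 , -0.658]), array([-0.165,  0.212,  0.618]))
```

step_arm --plan '[{"z":-0.66,"grip":0},{"z":-0.66,"x":0.3,"y":-0.3,"rz":0.1,"grip":0},{"z":-0.66,"x":0.6,"y":-0.6,"rz":0.2,"grip":0},{"z":-0.66,"x":0.95,"y":-1,"rz":0.3,"grip":0},{"z":-0.66,"x":0.95,"y":-1,"rz":0.3,"grip":0}]'

```text
invalid input at $.plan[0]: expected keys grip, x, y, z, rx, ry, rz
```

Run:
```python
from h import *
p0,R0,s=pose(); print(p0,s['qpos'],s['time'])
print(rel(p0,R0,[.43,-.14,.33],orient(-57,0)))
print(rel(p0,R0,[.43,-.14,.33],orient(-57,30)))
```

```text
[ 0.21112388 -0.61476243  0.23130857] [ 1.50322887  0.50090647 -0.42697834  1.55038829  0.22079913  1.13830227
 -0.21027947] 1.45
(array([ 2.408, -2.52 , -0.658]), array([-0.   , -0.   ,  0.633]))
(array([ 2.408, -2.52 , -0.658]), array([-0.165,  0.212,  0.618]))
```

step_arm --plan '[{"x":0,"y":0,"z":-0.66,"rx":0,"ry":0,"rz":0,"grip":0},{"x":0.3,"y":-0.3,"z":-0.66,"rx":0,"ry":0,"rz":0.1,"grip":0},{"x":0.6,"y":-0.6,"z":-0.66,"rx":0,"ry":0,"rz":0.2,"grip":0},{"x":0.95,"y":-1,"z":-0.66,"rx":0,"ry":0,"rz":0.3,"grip":0},{"x":0.95,"y":-1,"z":-0.66,"rx":0,"ry":0,"rz":0.3,"grip":0},{"x":0.95,"y":-1,"z":-0.66,"rx":0,"ry":0,"rz":0.3,"grip":0}]'

```text
time: 2.2
tcp_pos: [0.2989, -0.4244, 0.3311]
tool_rot: [0.989, -0.146, 0.0, 0.001]
wrist_force: [-0.3, 0.0, 0.2]
finger_gap: 0.0858
grasp_force: 0.0
```

Run:
```python
from h import *
p0,R0,s=pose(); print(p0,s['qpos'],s['time'])
print(rel(p0,R0,[.43,-.14,.33],orient(-57,0)))
print(rel(p0,R0,[.43,-.14,.33],orient(-57,30)))
```

```text
[ 0.29889954 -0.42437038  0.33111416] [ 1.29666204  0.17039618 -0.44290695  1.75024522  0.07740448  1.23687077
 -1.0294103 ] 2.2
(array([ 0.29 , -2.067,  0.006]), array([ 0.   , -0.001,  0.335]))
(array([ 0.29 , -2.067,  0.006]), array([-0.087,  0.239,  0.328]))
```

```bash
cat >> h.py <<'E'
H=Ro.from_euler('z',180,degrees=True)
E
python3 - <<'E'
from h import *
p0,R0,s=pose(); K=calibration("wrist"); c=-np.array(K['R']).T@K['t']
print("cam in tool",R0.inv().apply(c-p0),"axis",R0.inv().apply(np.array(K['R'])[2]))
for a in(0,30): print(rel(p0,R0,[.43,-.14,.33],orient(-57,a)*H))
E
```

```text
cam in tool [ 0.07316142  0.00029684 -0.14240785] axis [-2.86479958e-01  4.03246099e-04  9.58086150e-01]
(array([ 0.29 , -2.067,  0.006]), array([ 1.000e-03,  0.000e+00, -1.165e+00]))
(array([ 0.29 , -2.067,  0.006]), array([-0.303, -0.111, -1.132]))
```

step_arm --plan '[{"x":0.1,"y":-0.2,"z":0,"rx":0,"ry":0,"rz":-0.09,"grip":0},{"x":0.1,"y":-0.4,"z":0,"rx":0,"ry":0,"rz":-0.18,"grip":0},{"x":0.1,"y":-0.6,"z":0,"rx":0,"ry":0,"rz":-0.27,"grip":0},{"x":0.15,"y":-0.8,"z":0,"rx":0,"ry":0,"rz":-0.36,"grip":0},{"x":0.15,"y":-1,"z":0,"rx":0,"ry":0,"rz":-0.45,"grip":0},{"x":0.15,"y":-1,"z":0,"rx":0,"ry":0,"rz":-0.54,"grip":0},{"x":0.15,"y":-1,"z":0,"rx":0,"ry":0,"rz":-0.6,"grip":0},{"x":0.15,"y":-1,"z":0,"rx":0,"ry":0,"rz":-0.6,"grip":0}]'

```text
time: 3.2
tcp_pos: [0.3623, -0.2911, 0.3303]
tool_rot: [0.888, 0.46, 0.0, 0.0]
wrist_force: [-0.1, 0.8, 0.6]
finger_gap: 0.0855
grasp_force: 0.0
```

Run:
```python
from h import *
p0,R0,s=pose(); print(p0,s['qpos'],s['time'])
for a in(0,30): print(rel(p0,R0,[.43,-.14,.30],orient(-57,a)*H))
```

```text
[ 0.36232438 -0.29110598  0.33034692] [ 1.23684346  0.0732693  -0.64531552  1.86127077  0.04683628  1.22181166
 -0.03717543] 3.2
(array([ 1.083, -0.212,  0.202]), array([ 0.   ,  0.   , -0.568]))
(array([ 1.083, -0.212,  0.202]), array([-0.148, -0.219, -0.555]))
```

step_arm --plan '[{"x":0.3,"y":0,"z":0,"rx":0,"ry":0,"rz":-0.09,"grip":0},{"x":0.6,"y":-0.1,"z":0,"rx":0,"ry":0,"rz":-0.18,"grip":0},{"x":0.9,"y":-0.15,"z":0,"rx":-0.03,"ry":-0.05,"rz":-0.26,"grip":0},{"x":1,"y":-0.2,"z":0.1,"rx":-0.06,"ry":-0.09,"rz":-0.33,"grip":0},{"x":1,"y":-0.2,"z":0.2,"rx":-0.09,"ry":-0.13,"rz":-0.4,"grip":0},{"x":1,"y":-0.2,"z":0.2,"rx":-0.12,"ry":-0.18,"rz":-0.48,"grip":0},{"x":1,"y":-0.2,"z":0.2,"rx":-0.148,"ry":-0.219,"rz":-0.555,"grip":0},{"x":1,"y":-0.2,"z":0.2,"rx":-0.148,"ry":-0.219,"rz":-0.555,"grip":0},{"x":1,"y":-0.2,"z":0.2,"rx":-0.148,"ry":-0.219,"rz":-0.555,"grip":0}]'

```text
time: 4.32
tcp_pos: [0.4246, -0.1503, 0.3009]
tool_rot: [0.462, 0.849, -0.123, 0.227]
wrist_force: [0.8, -1.3, 0.1]
finger_gap: 0.085
grasp_force: 0.0
```

Run:
```python
from h import *
p0,R0,s=pose(); print(p0,s['qpos'],s['time'])
p,d=capture("wrist")
for n in("lane_front","front_jar","roof_edge","next_jar","last_jar","rack"):
    print(n,[(np.round(q['xyz'],3).tolist(),round(q['score'],2)) for q in spotter.place_of("wrist",n)[:2]])
cv2.imwrite("pics/c.png",p[:,:,::-1])
def tgt(b,yaw,t,h,back):
    u=np.array([np.cos(np.radians(yaw)),np.sin(np.radians(yaw)),0])
    ax=-.208*u+np.array([0,0,.978]); R=orient(yaw,t)*H
    return np.array(b)+h*ax+(.025-back)*R.apply([0,0,1]),R
print(R0.as_matrix().round(2).tolist())
for bk in(.12,0): print(tgt([.472,-.213,.051],-57,30,.052,bk)[0],rel(p0,R0,*tgt([.472,-.213,.051],-57,30,.052,bk)))
```

```text
[ 0.42455836 -0.15025079  0.30085068] [ 0.94865997 -0.22249475 -0.8852975   2.23106392  0.35567823  0.7676534
  0.4008793 ] 4.325
lane_front []
front_jar [([0.473, -0.21, 0.045], 0.76)]
roof_edge [([0.476, -0.226, 0.166], 0.69)]
next_jar [([0.506, -0.264, 0.064], 0.59)]
last_jar []
rack []
[[-0.47, 0.84, 0.27], [0.73, 0.54, -0.42], [-0.5, 0.0, -0.87]]
[ 0.44023883 -0.16409209  0.18412841] (array([0.271, 0.036, 0.742]), array([ 0.   , -0.001, -0.001]))
[ 0.47291717 -0.21441232  0.08020536] (array([0.27 , 0.036, 1.542]), array([ 0.   , -0.001, -0.001]))
```

View pics/c.png

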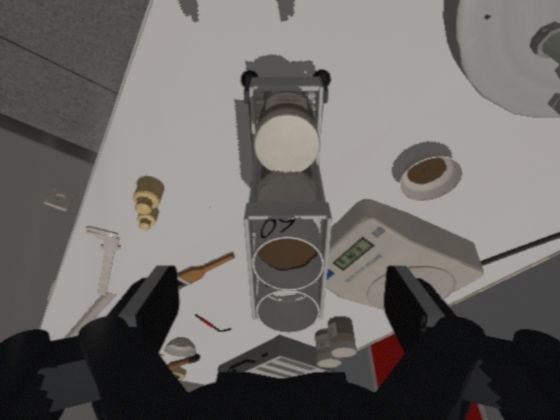

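The wrist view shows the front jar's lid at about (287,142), with the rack running straight down the picture and the roof stop at (288,210). That means the yaw is right and a small shift in +y is needed. I'll go to the pre-grasp pose and refine there.

step_arm --plan '[{"x":0.27,"y":0.04,"z":0.2,"rx":0,"ry":0,"rz":0,"grip":0},{"x":0.27,"y":0.04,"z":0.5,"rx":0,"ry":0,"rz":0,"grip":0},{"x":0.27,"y":0.04,"z":0.74,"rx":0,"ry":0,"rz":0,"grip":0},{"x":0.27,"y":0.04,"z":0.74,"rx":0,"ry":0,"rz":0,"grip":0}]'

```text
time: 5.18
tcp_pos: [0.4381, -0.1627, 0.1786]
tool_rot: [0.461, 0.851, -0.12, 0.221]
wrist_force: [-0.5, 1.4, 0.8]
finger_gap: 0.0852
grasp_force: 0.0
```

```bash
cat >> h.py <<'E'
def lid(cam,name,sc=None):
    p,d=capture(cam); o=spotter.trace(cam,name)
    m=o[0]['pixels']; P=cloud(cam,m,d); return p,P,o[0]['score']
def tgt(b,yaw,t,h,back):
    u=np.array([np.cos(np.radians(yaw)),np.sin(np.radians(yaw)),0])
    ax=-.208*u+np.array([0,0,.978]); R=orient(yaw,t)*H
    return np.array(b)+h*ax+(.025-back)*R.apply([0,0,1]),R
E
python3 - <<'E'
from h import *
p0,R0,s=pose(); print(p0,s['qpos'],s['time'])
yaw=np.radians(-57);u=np.array([np.cos(yaw),np.sin(yaw),0]);ax=-.208*u+np.array([0,0,.978])
for cam in("wrist","side","scene"):
    p,P,sc=lid(cam,"front_jar"); h=P@ax
    top=np.percentile(h,97); L=P[abs(h-top)<.003]
    print(cam,sc,len(L),"lid c",(L.min(0)+L.max(0))/2,L.mean(0),"bottom",L.mean(0)-.078*ax, np.ptp(L,axis=0))
cv2.imwrite("pics/d.png",capture("wrist")[0][:,:,::-1])
for n in("front_jar","next_jar"):
    print(n,[(np.round(q['xyz'],3).tolist(),round(q['score'],2)) for q in spotter.place_of("wrist",n)[:2]])
print(rel(p0,R0,*tgt([.472,-.213,.051],-57,30,.052,0)))
E
```

```text
[ 0.43814367 -0.16268791  0.17858665] [ 1.05848244  0.20628196 -1.15408892  2.33539708  1.04164504  0.74615814
 -0.29195329] 5.175Traceback (most recent call last):
  File "<stdin>", line 5, in <module>
  File "h.py", line 19, in lid
    m=o[0]['pixels']; P=cloud(cam,m,d); return p,P,o[0]['score']
      ~^^^
IndexError: list index out of range
```

Run:
```python
from h import *
p0,R0,s=pose(); print(s['time'])
yaw=np.radians(-57);u=np.array([np.cos(yaw),np.sin(yaw),0]);ax=-.208*u+np.array([0,0,.978])
cv2.imwrite("pics/d.png",capture("wrist")[0][:,:,::-1])
for cam in("wrist","side","scene"):
  try:
    p,P,sc=lid(cam,"front_jar"); h=P@ax
    top=np.percentile(h,97); L=P[abs(h-top)<.003]
    print(cam,sc,len(L),"lid c",(L.min(0)+L.max(0))/2,L.mean(0),"bottom",L.mean(0)-.078*ax, np.ptp(L,axis=0))
    print([(np.round(q['xyz'],3).tolist(),round(q['score'],2)) for q in spotter.place_of(cam,"front_jar")[:2]])
  except IndexError: print(cam,"none")
print(rel(p0,R0,*tgt([.472,-.213,.051],-57,30,.052,0)))
```

```text
5.275
wrist 0.77 5328 lid c [ 0.46389763 -0.20041859  0.12747398] [ 0.46253419 -0.19830904  0.12745194] bottom [ 0.47137041 -0.21191563  0.05116794] [0.06035246 0.05978242 0.01549484]
[([0.474, -0.211, 0.049], 0.56)]
side 0.65 68 lid c [ 0.45173943 -0.18640237  0.12271334] [ 0.4494481  -0.1850731   0.12260926] bottom [ 0.45828432 -0.19867969  0.04632526] [0.03668907 0.03392441 0.0060657 ]
[([0.47, -0.213, 0.051], 0.82), ([0.382, -0.096, -0.0], 0.25)]
scene 0.59 408 lid c [ 0.45914141 -0.20068881  0.12544195] [ 0.45799469 -0.20071736  0.12569077] bottom [ 0.46683091 -0.21432395  0.04940677] [0.05987932 0.05856065 0.01439303]
[([0.473, -0.216, 0.048], 0.58)]
(array([-0.015, -0.005,  0.8  ]), array([ 0.001, -0.003,  0.001]))
```

View pics/d.png

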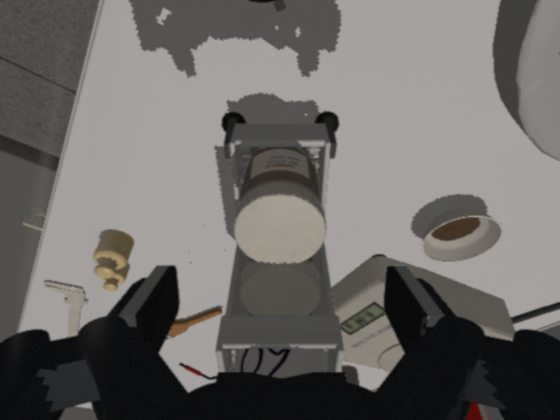

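The lid is at (280,228), midway between the fingers (about 180 and 385), and the yaw is aligned. I'll descend along the tool axis.

step_arm --plan '[{"x":-0.01,"y":0,"z":0.2,"rx":0,"ry":0,"rz":0,"grip":0},{"x":-0.01,"y":0,"z":0.35,"rx":0,"ry":0,"rz":0,"grip":0},{"x":-0.01,"y":0,"z":0.5,"rx":0,"ry":0,"rz":0,"grip":0},{"x":-0.01,"y":0,"z":0.65,"rx":0,"ry":0,"rz":0,"grip":0},{"x":-0.01,"y":0,"z":0.79,"rx":0,"ry":0,"rz":0,"grip":0},{"x":-0.01,"y":0,"z":0.79,"rx":0,"ry":0,"rz":0,"grip":0},{"x":-0.01,"y":0,"z":0.79,"rx":0,"ry":0,"rz":0,"grip":0}]'

```text
time: 6.65
tcp_pos: [0.4734, -0.2136, 0.0824]
tool_rot: [0.459, 0.85, -0.123, 0.227]
wrist_force: [0.2, -0.4, -0.2]
finger_gap: 0.0854
grasp_force: 0.0
```

Run:
```python
from h import *
p0,R0,s=pose(); print(s['time'],p0,s['qpos'])
print(rel(p0,R0,*tgt([.4726,-.2135,.051],-57,30,.052,0)))
p,d=capture("wrist");cv2.imwrite("pics/e.png",p[:,:,::-1])
```

```text
6.65 [ 0.47341079 -0.2135682   0.08237792] [ 0.88461568  0.533849   -0.90453068  2.31606438  1.53220502  0.7976815
 -0.62710495]
(array([ 0.   , -0.004,  0.016]), array([ 0.001, -0.001,  0.002]))
```

View pics/e.png

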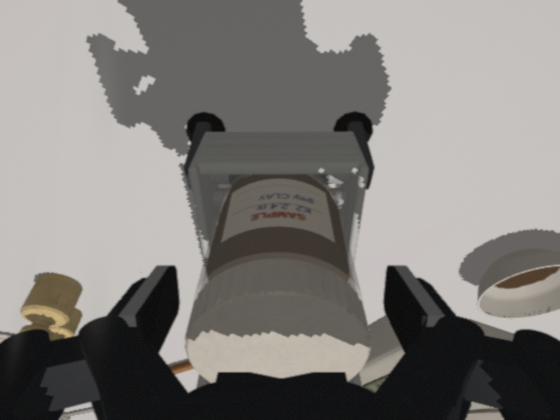

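The jar stands centred between the open pads, its label at (280,210) and its lid at (280,350). Closing the gripper.

step_arm --plan '[{"x":0,"y":0,"z":0,"rx":0,"ry":0,"rz":0,"grip":1},{"x":0,"y":0,"z":0,"rx":0,"ry":0,"rz":0,"grip":1},{"x":0,"y":0,"z":0,"rx":0,"ry":0,"rz":0,"grip":1},{"x":0,"y":0,"z":0,"rx":0,"ry":0,"rz":0,"grip":1},{"x":0,"y":0,"z":0,"rx":0,"ry":0,"rz":0,"grip":1},{"x":0,"y":0,"z":0,"rx":0,"ry":0,"rz":0,"grip":1}]'

```text
time: 7.45
tcp_pos: [0.4739, -0.2139, 0.0831]
tool_rot: [0.459, 0.85, -0.123, 0.228]
wrist_force: [-1.2, 2.3, 6.5]
finger_gap: 0.0608
grasp_force: 63.1
```

step_arm --plan '[{"x":-0.015,"y":0,"z":-0.045,"rx":0,"ry":0,"rz":0,"grip":1},{"x":-0.03,"y":0,"z":-0.09,"rx":0,"ry":0,"rz":0,"grip":1},{"x":-0.05,"y":0,"z":-0.152,"rx":0,"ry":0,"rz":0,"grip":1},{"x":-0.05,"y":0,"z":-0.152,"rx":0,"ry":0,"rz":0,"grip":1},{"x":-0.05,"y":0,"z":-0.152,"rx":0,"ry":0,"rz":0,"grip":1},{"x":0.0,"y":0,"z":-0.18,"rx":0,"ry":0,"rz":0,"grip":1},{"x":0.05,"y":0,"z":-0.21,"rx":0,"ry":0,"rz":0,"grip":1},{"x":0.1,"y":0,"z":-0.24,"rx":0,"ry":0,"rz":0,"grip":1},{"x":0.15,"y":0,"z":-0.27,"rx":0,"ry":0,"rz":0,"grip":1},{"x":0.2,"y":0,"z":-0.32,"rx":0,"ry":0,"rz":0,"grip":1},{"x":0.25,"y":0,"z":-0.4,"rx":0,"ry":0,"rz":0,"grip":1},{"x":0.3,"y":0,"z":-0.5,"rx":0,"ry":0,"rz":0,"grip":1},{"x":0.37,"y":0,"z":-0.62,"rx":0,"ry":0,"rz":0,"grip":1},{"x":0.37,"y":0,"z":-0.62,"rx":0,"ry":0,"rz":0,"grip":1}]'

```text
time: 9.2
tcp_pos: [0.4219, -0.1342, 0.1358]
tool_rot: [0.459, 0.85, -0.123, 0.228]
wrist_force: [0.2, -0.8, -4.0]
finger_gap: 0.061
grasp_force: 66.1
```

Run:
```python
from h import *
p0,R0,s=pose(); print(s['time'],p0,s['qpos'],s['grasp_force'])
a,_=capture("side")
for n in("lane_front","front_jar","next_jar","last_jar","tray_floor","tray_lip","cabinet"):
    print(n,[(np.round(q['xyz'],3).tolist(),round(q['score'],2)) for q in spotter.place_of("side",n)[:3]])
b,_=capture("scene")
for n in("lane_front","front_jar","next_jar"):
    print(n,[(np.round(q['xyz'],3).tolist(),round(q['score'],2)) for q in spotter.place_of("scene",n)[:3]])
cv2.imwrite("pics/f.png",np.hstack([cv2.resize(a[150:350,100:500],(800,400))])[:,:,::-1])
```

```text
9.2 [ 0.4219033  -0.13421848  0.13582084] [ 0.88183685  0.31383235 -1.10072031  2.41228413  1.24414764  0.80806192
 -0.59964813] 66.08370065689087
lane_front [([0.471, -0.213, 0.051], 0.58)]
front_jar [([0.421, -0.131, 0.107], 0.7)]
next_jar [([0.469, -0.214, 0.048], 0.71)]
last_jar [([0.507, -0.265, 0.065], 0.72), ([0.513, -0.271, 0.002], 0.22)]
tray_floor [([0.538, 0.264, 0.021], 0.6)]
tray_lip [([0.448, 0.25, 0.057], 0.92), ([0.662, 0.284, 0.001], 0.29), ([0.421, -0.132, 0.104], 0.19)]
cabinet [([0.661, 0.282, 0.002], 0.58)]
lane_front [([0.468, -0.213, 0.052], 0.55)]
front_jar [([0.42, -0.132, 0.101], 0.64)]
next_jar [([0.471, -0.212, 0.047], 0.69)]
```

View pics/f.png

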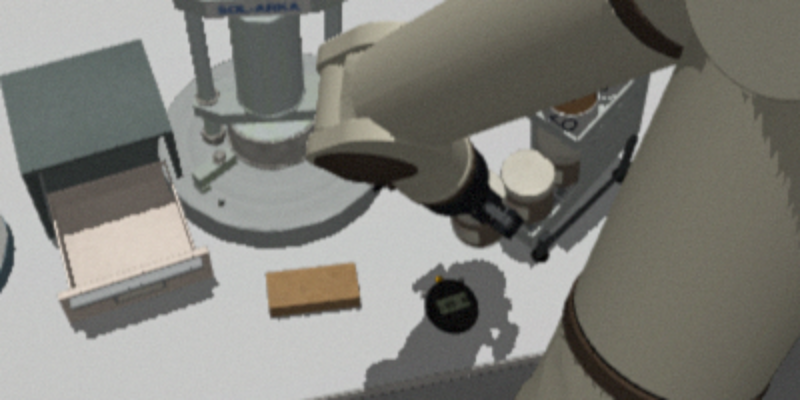

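The side view shows the held jar at about (478,225) in the crop. The next jar sits at the stop, lid at (527,170), with the last jar behind it, and the bystanders have not moved. Step 1 looks done. j4 is close to its limit, so I'll reduce the lean while carrying the jar round the rig's front.

```bash
cat >> h.py <<'E'
# jar bottom and axis in the tool frame, from the grasp
_R=Ro.from_quat([.459,.85,-.123,.228]); _p=np.array([.4739,-.2139,.0831])
_u=np.array([np.cos(np.radians(-57)),np.sin(np.radians(-57)),0])
JB=_R.inv().apply(np.array([.4726,-.2135,.051])-_p); JA=_R.inv().apply(-.208*_u+np.array([0,0,.978]))
E
python3 - <<'E'
from h import *
p0,R0,s=pose(); print(p0+R0.apply(JB),R0.apply(JA),JB,JA)
for P,y,t in(([.415,-.08,.17],-45,18),([.41,-.03,.18],-32,14)): print(rel(p0,R0,P,orient(y,t)*H))
E
```

```text
[ 0.42023719 -0.13449598  0.10262577] [-0.11114048  0.17313952  0.97847764] [ 0.01696865 -0.00087413  0.02726831] [-0.30927145  0.00116162 -0.95084059]
(array([ 0.169,  0.163, -0.369]), array([-0.04 ,  0.099, -0.09 ]))
(array([ 0.394,  0.318, -0.575]), array([-0.078,  0.13 , -0.192]))
```

step_arm --plan '[{"x":0.06,"y":0.05,"z":-0.13,"rx":-0.013,"ry":0.033,"rz":-0.03,"grip":1},{"x":0.11,"y":0.1,"z":-0.25,"rx":-0.027,"ry":0.066,"rz":-0.06,"grip":1},{"x":0.17,"y":0.16,"z":-0.37,"rx":-0.04,"ry":0.1,"rz":-0.09,"grip":1},{"x":0.25,"y":0.21,"z":-0.44,"rx":-0.053,"ry":0.11,"rz":-0.125,"grip":1},{"x":0.32,"y":0.27,"z":-0.51,"rx":-0.066,"ry":0.12,"rz":-0.16,"grip":1},{"x":0.39,"y":0.32,"z":-0.57,"rx":-0.078,"ry":0.13,"rz":-0.19,"grip":1},{"x":0.39,"y":0.32,"z":-0.57,"rx":-0.078,"ry":0.13,"rz":-0.19,"grip":1}]'

```text
time: 10.68
tcp_pos: [0.4108, -0.0307, 0.18]
tool_rot: [0.276, 0.953, -0.034, 0.118]
wrist_force: [0.4, 0.2, -2.4]
finger_gap: 0.0608
grasp_force: 66.0
```

Run:
```python
from h import *
p0,R0,s=pose(); print(s['qpos']);print(p0+R0.apply(JB),R0.apply(JA))
for P,y,t in(([.405,.03,.19],-20,15),([.405,.09,.20],-5,16),([.42,.15,.20],5,17)): print(rel(p0,R0,P,orient(y,t)*H))
```

```text
[ 1.35001899  0.14923933 -1.51762199  2.31091709  0.49755756  0.69243318
  0.48853187]
[ 0.4020269  -0.02623684  0.14941554] [ 0.0573068  -0.03566413  0.9975931 ]
(array([ 0.225,  0.322, -0.125]), array([-0.025, -0.007, -0.099]))
(array([ 0.416,  0.66 , -0.242]), array([-0.059, -0.015, -0.22 ]))
(array([ 0.541,  1.052, -0.273]), array([-0.083, -0.023, -0.299]))
```

step_arm --plan '[{"x":0.07,"y":0.1,"z":-0.1,"rx":-0.008,"ry":-0.002,"rz":-0.03,"grip":1},{"x":0.14,"y":0.2,"z":-0.15,"rx":-0.016,"ry":-0.004,"rz":-0.06,"grip":1},{"x":0.22,"y":0.32,"z":-0.2,"rx":-0.025,"ry":-0.007,"rz":-0.1,"grip":1},{"x":0.22,"y":0.32,"z":-0.2,"rx":-0.025,"ry":-0.007,"rz":-0.1,"grip":1}]'

```text
time: 11.18
tcp_pos: [0.4027, 0.032, 0.2012]
tool_rot: [0.17, 0.977, -0.024, 0.129]
wrist_force: [0.0, -0.4, -2.9]
finger_gap: 0.0609
grasp_force: 66.5
```

Run:
```python
from h import *
p0,R0,s=pose(); print(s['qpos']);print(p0+R0.apply(JB),R0.apply(JA))
for P,y,t in(([.41,.09,.20],-5,16),([.42,.15,.20],5,17),([.45,.20,.19],10,18)): print(rel(p0,R0,P,orient(y,t)*H))
```

```text
[ 1.15550648 -0.18366958 -1.29950378  2.31822633 -0.08161711  0.64415835
  1.12644702]
[0.39363188 0.03423011 0.17049646] [ 0.05047231 -0.01399105  0.99850128]
(array([ 0.084,  0.38 , -0.015]), array([-0.034, -0.008, -0.118]))
(array([ 0.153,  0.779, -0.035]), array([-0.058, -0.016, -0.198]))
(array([0.097, 1.161, 0.048]), array([-0.072, -0.025, -0.237]))
```

step_arm --plan '[{"x":0.03,"y":0.13,"z":0,"rx":-0.011,"ry":-0.003,"rz":-0.04,"grip":1},{"x":0.06,"y":0.26,"z":0,"rx":-0.022,"ry":-0.006,"rz":-0.08,"grip":1},{"x":0.08,"y":0.38,"z":0,"rx":-0.034,"ry":-0.008,"rz":-0.118,"grip":1},{"x":0.11,"y":0.52,"z":0,"rx":-0.042,"ry":-0.011,"rz":-0.145,"grip":1},{"x":0.13,"y":0.65,"z":0,"rx":-0.05,"ry":-0.014,"rz":-0.172,"grip":1},{"x":0.15,"y":0.78,"z":0,"rx":-0.058,"ry":-0.016,"rz":-0.198,"grip":1},{"x":0.15,"y":0.78,"z":0,"rx":-0.058,"ry":-0.016,"rz":-0.198,"grip":1}]'

```text
time: 12.05
tcp_pos: [0.4222, 0.1515, 0.1949]
tool_rot: [-0.044, 0.988, 0.011, 0.146]
wrist_force: [0.0, 0.1, -2.3]
finger_gap: 0.0609
grasp_force: 67.7
```

```bash
cat >> h.py <<'E'
def place(fl,yaw,t,x,y,h,dt=0):   # TCP pose with jar bottom at tray-frame x,y and h above the floor
    R=orient(yaw,t)*H; q=np.radians(yaw); c=np.array([np.cos(q),np.sin(q),0]); w=np.array([-c[1],c[0],0])
    return np.array(fl)+x*c+y*w+np.array([0,0,h])-R.apply(JB),R
E
python3 - <<'E'
from h import *
p0,R0,s=pose(); print(s['qpos']);print(p0+R0.apply(JB),R0.apply(JA))
for cam in("side","scene"):
  p,d=capture(cam)
  for n in("tray_floor","tray_lip","cabinet","front_jar"):
    print(cam,n,[(np.round(q['xyz'],3).tolist(),round(q['score'],2)) for q in spotter.place_of(cam,n)[:2]])
  cv2.imwrite(f"pics/g_{cam}.png",p[:,:,::-1])
  m=np.zeros(d.shape,bool)
  if cam=="side": m[235:320,115:225]=1
  else: m[200:260,140:240]=1
  P=cloud(cam,m,d); Q=P[(abs(P[:,2]-.06)<.007)]
  np.save(f"q_{cam}.npy",P)
  if len(Q)>20: print(cam,len(Q),cv2.minAreaRect(Q[:,:2].astype(np.float32)))
for yaw in(9.5,11): print(rel(p0,R0,*place([.5425,.262,.018],yaw,18,-.017,0,.09)))
E
```

```text
[ 0.96348676  0.14374286 -1.49295929  2.27820304  0.4440019   0.62096198
  0.81760256]
[0.41390276 0.15016274 0.16389166] [ 0.0212878  -0.00661524  0.99962546]
side tray_floor [([0.54, 0.265, 0.021], 0.55)]
side tray_lip [([0.446, 0.249, 0.058], 0.66)]
side cabinet [([0.661, 0.282, 0.002], 0.96)]
side front_jar [([0.413, 0.152, 0.162], 0.92)]
side 745 ((0.4985843300819397, 0.30314844846725464), (0.24454811215400696, 0.11934500187635422), 49.32755661010742)
scene tray_floor [([0.54, 0.261, 0.018], 0.96)]
scene tray_lip [([0.448, 0.242, 0.06], 0.67)]
scene cabinet [([0.663, 0.287, 0.003], 0.67)]
scene front_jar [([0.415, 0.15, 0.162], 0.83)]
scene 544 ((0.5292693376541138, 0.24191799759864807), (0.19526807963848114, 0.24379733204841614), 35.6192626953125)
(array([-0.66 ,  0.658,  0.595]), array([-0.006, -0.01 , -0.036]))
(array([-0.66 ,  0.657,  0.595]), array([-0.01 , -0.009, -0.047]))
```

View pics/g_side.png

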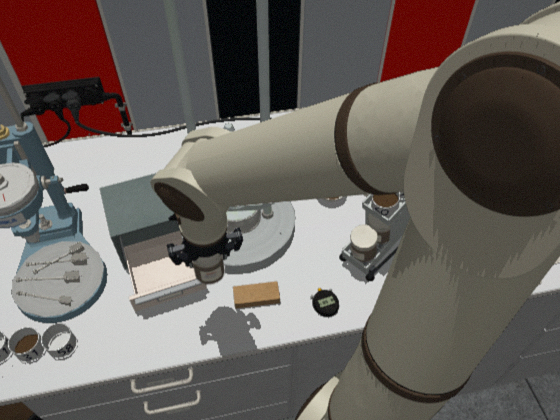

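The held jar hangs near the tray at about (208,268), upright, and the next jar stands at the stop at (363,238). Moving above the tray.

step_arm --plan '[{"x":-0.11,"y":0.11,"z":0.07,"rx":-0.002,"ry":-0.002,"rz":-0.01,"grip":1},{"x":-0.22,"y":0.22,"z":0.15,"rx":-0.003,"ry":-0.004,"rz":-0.02,"grip":1},{"x":-0.33,"y":0.33,"z":0.25,"rx":-0.005,"ry":-0.006,"rz":-0.03,"grip":1},{"x":-0.44,"y":0.44,"z":0.35,"rx":-0.007,"ry":-0.008,"rz":-0.035,"grip":1},{"x":-0.55,"y":0.55,"z":0.47,"rx":-0.007,"ry":-0.01,"rz":-0.04,"grip":1},{"x":-0.66,"y":0.66,"z":0.59,"rx":-0.007,"ry":-0.01,"rz":-0.04,"grip":1},{"x":-0.66,"y":0.66,"z":0.59,"rx":-0.007,"ry":-0.01,"rz":-0.04,"grip":1},{"x":-0.66,"y":0.66,"z":0.59,"rx":-0.007,"ry":-0.01,"rz":-0.04,"grip":1}]'

```text
time: 13.55
tcp_pos: [0.5335, 0.2571, 0.1394]
tool_rot: [-0.084, 0.984, 0.009, 0.157]
wrist_force: [-0.1, 0.8, -3.1]
finger_gap: 0.061
grasp_force: 67.6
```

Run:
```python
from h import *
p0,R0,s=pose(); print(s['qpos']);print(p0+R0.apply(JB),R0.apply(JA))
for cam in("side","scene"):
  p,d=capture(cam)
  for n in("tray_floor","front_jar"):
    print(cam,n,[(np.round(q['xyz'],3).tolist(),round(q['score'],2)) for q in spotter.place_of(cam,n)[:2]])
  P,sc=lid(cam,"front_jar")[1:]; print("jar cloud",sc,len(P),P.min(0),P.max(0))
p,d=capture("wrist");cv2.imwrite("pics/w.png",p[:,:,::-1])
print([(n,np.round(q['xyz'],3).tolist(),round(q['score'],2)) for n in("tray_floor","tray_lip","front_jar","cabinet") for q in spotter.place_of("wrist",n)[:1]])
print(rel(p0,R0,*place([.542,.2625,.018],10,18,-.017,0,.002)))
```

```text
[ 0.21409447  0.51698435 -0.96816638  2.03339813  0.94162576  0.72081287
  0.40480741]
[0.52615924 0.25468839 0.1082031 ] [-0.00237987  0.00919783  0.99982885]
side tray_floor [([0.542, 0.261, 0.021], 0.66)]
side front_jar [([0.526, 0.256, 0.109], 0.77)]
jar cloud 0.74 716 [0.45739136 0.22345952 0.01582859] [0.61350319 0.30592411 0.25930201]
scene tray_floor [([0.542, 0.263, 0.018], 0.88)]
scene front_jar [([0.529, 0.255, 0.108], 0.8)]
jar cloud 0.87 721 [0.48954252 0.22267252 0.02323106] [0.73397061 0.47539203 0.19762042]
[('tray_floor', [0.546, 0.265, 0.016], 0.67), ('tray_lip', [0.449, 0.241, 0.057], 0.79), ('front_jar', [0.529, 0.26, 0.101], 0.74)]
(array([0.182, 0.036, 0.559]), array([-0.005,  0.001, -0.001]))
```

View pics/w.png

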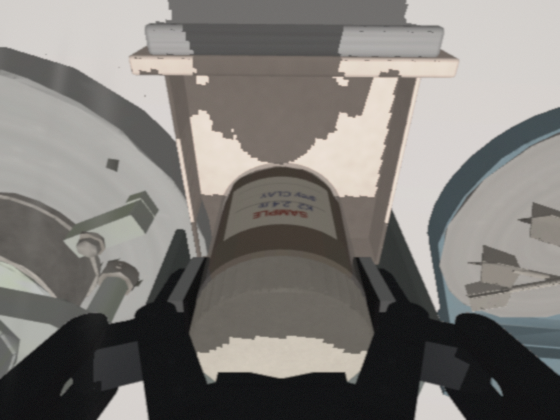

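The jar is held squarely at (282,260). The tray's walls are centred near column 294, which confirms the 5 mm +y correction. Lowering.

step_arm --plan '[{"x":0.02,"y":0.036,"z":0.06,"rx":-0.004,"ry":0,"rz":0,"grip":1},{"x":0.05,"y":0.036,"z":0.16,"rx":-0.004,"ry":0,"rz":0,"grip":1},{"x":0.08,"y":0.036,"z":0.25,"rx":-0.004,"ry":0,"rz":0,"grip":1},{"x":0.11,"y":0.036,"z":0.34,"rx":-0.004,"ry":0,"rz":0,"grip":1},{"x":0.14,"y":0.036,"z":0.43,"rx":-0.004,"ry":0,"rz":0,"grip":1},{"x":0.16,"y":0.036,"z":0.49,"rx":-0.004,"ry":0,"rz":0,"grip":1},{"x":0.174,"y":0.036,"z":0.53,"rx":-0.004,"ry":0,"rz":0,"grip":1},{"x":0.174,"y":0.036,"z":0.53,"rx":-0.004,"ry":0,"rz":0,"grip":1},{"x":0.174,"y":0.036,"z":0.53,"rx":-0.004,"ry":0,"rz":0,"grip":1}]'

```text
time: 15.42
tcp_pos: [0.5334, 0.2624, 0.0563]
tool_rot: [-0.085, 0.984, 0.014, 0.157]
wrist_force: [-1.2, 0.1, -2.8]
finger_gap: 0.0611
grasp_force: 67.6
```

Run:
```python
from h import *
p0,R0,s=pose(); print(s['wrist_force']);print(p0+R0.apply(JB),R0.apply(JA))
p,d=capture("wrist");cv2.imwrite("pics/w2.png",p[:,:,::-1])
print([(n,np.round(q['xyz'],3).tolist(),round(q['score'],2)) for n in("tray_floor","tray_lip","front_jar") for q in spotter.place_of("wrist",n)[:1]])
print(rel(p0,R0,*place([.542,.2625,.018],10,18,-.017,0,.002)))
```

```text
[-1.21791701  0.08499627 -2.8421785 ]
[0.52606285 0.26026561 0.02510486] [-2.53480014e-03  6.12963092e-04  9.99870591e-01]
[('tray_lip', [0.453, 0.243, 0.059], 0.88), ('front_jar', [0.528, 0.266, 0.024], 0.71)]
(array([ 0.016, -0.004,  0.031]), array([-0.   ,  0.001, -0.001]))
```

step_arm --plan '[{"x":0.003,"y":0,"z":0.01,"rx":0,"ry":0,"rz":0,"grip":1},{"x":0.006,"y":0,"z":0.02,"rx":0,"ry":0,"rz":0,"grip":1},{"x":0.01,"y":0,"z":0.03,"rx":0,"ry":0,"rz":0,"grip":1},{"x":0.01,"y":0,"z":0.03,"rx":0,"ry":0,"rz":0,"grip":1}]'

```text
time: 16.12
tcp_pos: [0.533, 0.2621, 0.051]
tool_rot: [-0.085, 0.984, 0.013, 0.157]
wrist_force: [-0.7, -0.6, -3.1]
finger_gap: 0.0608
grasp_force: 67.6
```

step_arm --plan '[{"x":0.002,"y":0,"z":0.007,"rx":0,"ry":0,"rz":0,"grip":1},{"x":0.002,"y":0,"z":0.007,"rx":0,"ry":0,"rz":0,"grip":1},{"x":0.004,"y":0,"z":0.013,"rx":0,"ry":0,"rz":0,"grip":1},{"x":0.004,"y":0,"z":0.013,"rx":0,"ry":0,"rz":0,"grip":1}]'

```text
time: 16.62
tcp_pos: [0.5347, 0.2624, 0.0505]
tool_rot: [-0.085, 0.984, 0.013, 0.158]
wrist_force: [0.0, -1.2, 7.3]
finger_gap: 0.0608
grasp_force: 69.0
```

step_arm --plan '[{"x":0.004,"y":0,"z":0.005,"rx":0,"ry":0,"rz":0,"grip":1},{"x":0,"y":0,"z":0,"rx":0,"ry":0,"rz":0,"grip":0},{"x":0,"y":0,"z":0,"rx":0,"ry":0,"rz":0,"grip":0},{"x":0,"y":0,"z":0,"rx":0,"ry":0,"rz":0,"grip":0},{"x":0,"y":0,"z":0,"rx":0,"ry":0,"rz":0,"grip":0},{"x":0,"y":0,"z":0,"rx":0,"ry":0,"rz":0,"grip":0}]'

```text
time: 17.38
tcp_pos: [0.5331, 0.2621, 0.049]
tool_rot: [-0.085, 0.984, 0.013, 0.157]
wrist_force: [-0.1, -0.2, -0.5]
finger_gap: 0.0852
grasp_force: 0.0
```

Run:
```python
from h import *
p,d=capture("wrist");cv2.imwrite("pics/w3.png",p[:,:,::-1])
print([(n,np.round(q['xyz'],3).tolist(),round(q['score'],2)) for n in("tray_floor","tray_lip","front_jar") for q in spotter.place_of("wrist",n)[:1]])
print(r.get_state()['finger_gap'],r.get_state()['wrist_force'])
```

```text
[('tray_lip', [0.452, 0.244, 0.058], 0.75)]
0.08530025498200176 [-0.46330524  0.25059417  0.53377718]
```

View pics/w3.png

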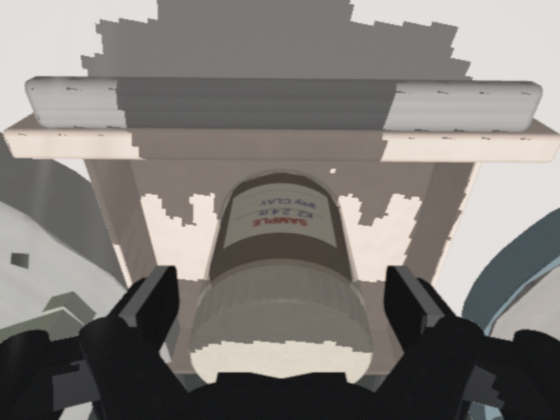

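The jar stands centred between the open fingers and well inside the tray, label at (285,215). Next: retreat along the tool axis, then back off toward the robot.

step_arm --plan '[{"x":0,"y":0,"z":-0.1,"rx":0,"ry":0,"rz":0,"grip":0},{"x":0,"y":0,"z":-0.25,"rx":0,"ry":0,"rz":0,"grip":0},{"x":0,"y":0,"z":-0.45,"rx":0,"ry":0,"rz":0,"grip":0},{"x":0,"y":0,"z":-0.65,"rx":0,"ry":0,"rz":0,"grip":0},{"x":0,"y":0,"z":-0.85,"rx":0,"ry":0,"rz":0,"grip":0},{"x":0.1,"y":0,"z":-0.85,"rx":0,"ry":0,"rz":0,"grip":0.5},{"x":0.3,"y":0,"z":-0.9,"rx":0,"ry":0,"rz":0,"grip":1},{"x":0.45,"y":0,"z":-0.95,"rx":0,"ry":0,"rz":0,"grip":1},{"x":0.45,"y":0,"z":-0.95,"rx":0,"ry":0,"rz":0,"grip":1}]'

```text
time: 18.7
tcp_pos: [0.4243, 0.2424, 0.1624]
tool_rot: [-0.086, 0.984, 0.012, 0.156]
wrist_force: [-0.5, 0.4, 0.8]
finger_gap: 0.012
grasp_force: 0.0
```

Run:
```python
from h import *
p0,R0,s=pose(); print(s['qpos'],s['time'])
p,d=capture("wrist")
print([(n,np.round(q['xyz'],3).tolist(),round(q['score'],2)) for n in("tray_floor","tray_lip","front_jar") for q in spotter.place_of("wrist",n)[:1]])
c=np.array([.985,.174,0])
for k,z in((.042,.15),(.042,.047)): print(rel(p0,R0,np.array([.448,.247,0])-k*c+[0,0,z],orient(10,20)*H))
```

```text
[ 0.33383197  0.29143324 -1.12903652  2.23667399  0.77116324  0.64503953
  0.40307058] 18.7
[('tray_lip', [0.452, 0.243, 0.056], 0.85), ('front_jar', [0.531, 0.267, 0.018], 0.63)]
(array([0.139, 0.003, 0.042]), array([-0.001, -0.016, -0.   ]))
(array([0.351, 0.005, 0.695]), array([-0.001, -0.016, -0.   ]))
```

step_arm --plan '[{"x":0.14,"y":0,"z":0.04,"rx":0,"ry":-0.016,"rz":0,"grip":1},{"x":0.2,"y":0,"z":0.2,"rx":0,"ry":-0.016,"rz":0,"grip":1},{"x":0.26,"y":0,"z":0.4,"rx":0,"ry":-0.016,"rz":0,"grip":1},{"x":0.32,"y":0,"z":0.6,"rx":0,"ry":-0.016,"rz":0,"grip":1},{"x":0.35,"y":0,"z":0.69,"rx":0,"ry":-0.016,"rz":0,"grip":1},{"x":0.35,"y":0,"z":0.69,"rx":0,"ry":-0.016,"rz":0,"grip":1},{"x":0.35,"y":0,"z":0.69,"rx":0,"ry":-0.016,"rz":0,"grip":1}]'

```text
time: 19.77
tcp_pos: [0.4093, 0.2411, 0.0492]
tool_rot: [-0.084, 0.981, 0.015, 0.173]
wrist_force: [-0.1, -0.1, 0.5]
finger_gap: 0.0001
grasp_force: 0.0
```

Run:
```python
from h import *
p0,R0,s=pose(); print(s['qpos'],s['time'],s['wrist_force'],p0)
c=np.array([.985,.174,0])
for k in(.02,.1,.13): print(rel(p0,R0,p0+k*c,orient(10,20)*H))
```

```text
[-0.02970485  0.47987264 -0.78536674  2.36116423  1.40279373  0.51417026
 -0.25371421] 19.775 [-0.05805979 -0.10837835  0.46903   ] [0.40932468 0.24107452 0.04917103]
(array([-0.125,  0.   ,  0.046]), array([-0.   ,  0.   , -0.001]))
(array([-0.626,  0.002,  0.229]), array([-0.   ,  0.   , -0.001]))
(array([-0.814,  0.003,  0.297]), array([-0.   ,  0.   , -0.001]))
```

step_arm --plan '[{"x":-0.06,"y":0,"z":0.022,"rx":0,"ry":0,"rz":0,"grip":1},{"x":-0.12,"y":0,"z":0.044,"rx":0,"ry":0,"rz":0,"grip":1},{"x":-0.17,"y":0,"z":0.062,"rx":0,"ry":0,"rz":0,"grip":1},{"x":-0.22,"y":0,"z":0.08,"rx":0,"ry":0,"rz":0,"grip":1},{"x":-0.27,"y":0,"z":0.098,"rx":0,"ry":0,"rz":0,"grip":1},{"x":-0.32,"y":0,"z":0.117,"rx":0,"ry":0,"rz":0,"grip":1},{"x":-0.37,"y":0,"z":0.135,"rx":0,"ry":0,"rz":0,"grip":1},{"x":-0.42,"y":0,"z":0.153,"rx":0,"ry":0,"rz":0,"grip":1},{"x":-0.47,"y":0,"z":0.171,"rx":0,"ry":0,"rz":0,"grip":1},{"x":-0.52,"y":0,"z":0.19,"rx":0,"ry":0,"rz":0,"grip":1},{"x":-0.57,"y":0,"z":0.208,"rx":0,"ry":0,"rz":0,"grip":1},{"x":-0.62,"y":0,"z":0.226,"rx":0,"ry":0,"rz":0,"grip":1},{"x":-0.67,"y":0,"z":0.244,"rx":0,"ry":0,"rz":0,"grip":1},{"x":-0.67,"y":0,"z":0.244,"rx":0,"ry":0,"rz":0,"grip":1}]'

```text
time: 21.52
tcp_pos: [0.5155, 0.2596, 0.0494]
tool_rot: [-0.084, 0.981, 0.016, 0.174]
wrist_force: [-0.1, 0.0, 0.2]
finger_gap: -0.0001
grasp_force: 0.0
```

Run:
```python
from h import *
p0,R0,s=pose(); print(s['qpos'],s['time'],s['wrist_force'],p0)
for cam in("side","scene","wrist"):
  p,d=capture(cam)
  cv2.imwrite(f"pics/p_{cam}.png",p[:,:,::-1])
  print(cam,[(n,np.round(q['xyz'],3).tolist(),round(q['score'],2)) for n in("tray_floor","tray_lip","front_jar","cabinet") for q in spotter.place_of(cam,n)[:1]])
```

```text
[ 0.03032477  0.60301661 -0.76030138  2.1402613   1.28690464  0.5568655
  0.03498152] 21.525 [-0.06784875  0.02447195  0.22423796] [0.51547125 0.2596012  0.04936311]
side [('tray_lip', [0.528, 0.261, 0.06], 0.81)]
scene [('tray_floor', [0.619, 0.276, 0.016], 0.56), ('tray_lip', [0.485, -0.226, 0.171], 0.75), ('front_jar', [0.606, 0.274, 0.017], 0.75), ('cabinet', [0.665, 0.286, 0.001], 0.56)]
wrist []
```

View pics/p_wrist.png

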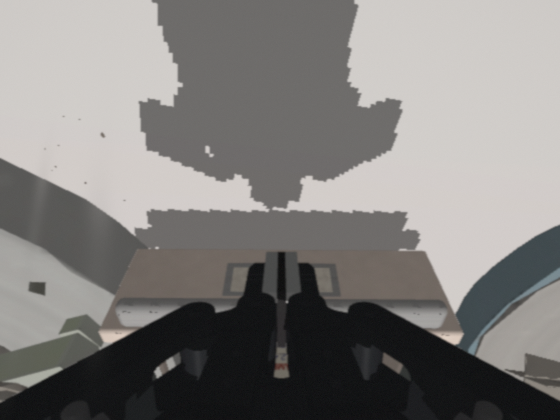

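The fingers rest against the panel at about (282,290), and the tray has moved in by roughly 80 mm. I'll keep pushing, slowly.

step_arm --plan '[{"x":-0.04,"y":0,"z":0.015,"rx":0,"ry":0,"rz":0,"grip":1},{"x":-0.08,"y":0,"z":0.029,"rx":0,"ry":0,"rz":0,"grip":1},{"x":-0.12,"y":0,"z":0.044,"rx":0,"ry":0,"rz":0,"grip":1},{"x":-0.16,"y":0,"z":0.058,"rx":0,"ry":0,"rz":0,"grip":1},{"x":-0.18,"y":0,"z":0.066,"rx":0,"ry":0,"rz":0,"grip":1},{"x":-0.19,"y":0,"z":0.07,"rx":0,"ry":0,"rz":0,"grip":1},{"x":-0.19,"y":0,"z":0.07,"rx":0,"ry":0,"rz":0,"grip":1}]'

```text
time: 23.15
tcp_pos: [0.5445, 0.264, 0.0489]
tool_rot: [-0.085, 0.981, 0.015, 0.174]
wrist_force: [0.4, -0.8, -0.8]
finger_gap: -0.0001
grasp_force: 0.1
```

step_arm --plan '[{"x":-0.015,"y":0,"z":0.005,"rx":0,"ry":0,"rz":0,"grip":1},{"x":-0.025,"y":0,"z":0.009,"rx":0,"ry":0,"rz":0,"grip":1},{"x":-0.035,"y":0,"z":0.013,"rx":0,"ry":0,"rz":0,"grip":1},{"x":-0.035,"y":0,"z":0.013,"rx":0,"ry":0,"rz":0,"grip":1}]'

```text
time: 23.65
tcp_pos: [0.55, 0.265, 0.0489]
tool_rot: [-0.085, 0.981, 0.015, 0.174]
wrist_force: [-0.5, -0.3, -0.4]
finger_gap: 0.0001
grasp_force: 0.2
```

step_arm --plan '[{"x":-0.012,"y":0,"z":0.004,"rx":0,"ry":0,"rz":0,"grip":1},{"x":-0.024,"y":0,"z":0.008,"rx":0,"ry":0,"rz":0,"grip":1},{"x":-0.024,"y":0,"z":0.008,"rx":0,"ry":0,"rz":0,"grip":1}]'

```text
time: 24.02
tcp_pos: [0.5537, 0.2656, 0.0489]
tool_rot: [-0.084, 0.981, 0.015, 0.173]
wrist_force: [-0.8, -0.6, -0.0]
finger_gap: 0.0002
grasp_force: 0.3
```

step_arm --plan '[{"x":-0.012,"y":0,"z":0.004,"rx":0,"ry":0,"rz":0,"grip":1},{"x":-0.024,"y":0,"z":0.008,"rx":0,"ry":0,"rz":0,"grip":1},{"x":-0.024,"y":0,"z":0.008,"rx":0,"ry":0,"rz":0,"grip":1}]'

```text
time: 24.4
tcp_pos: [0.554, 0.2659, 0.0481]
tool_rot: [-0.085, 0.981, 0.014, 0.171]
wrist_force: [-11.6, -4.4, 8.3]
finger_gap: -0.0
grasp_force: 6.1
```

Run:
```python
from h import *
p0,R0,s=pose(); print(s['wrist_force'],p0)
for cam in("side","scene"):
  p,d=capture(cam)
  print(cam,[(n,np.round(q['xyz'],3).tolist(),round(q['score'],2)) for n in("tray_floor","tray_lip","front_jar","cabinet") for q in spotter.place_of(cam,n)[:1]])
```

```text
[-11.55053246  -4.390588     8.30270223] [0.55404104 0.26592493 0.04806022]
side [('tray_lip', [0.562, 0.27, 0.057], 0.67)]
scene [('tray_floor', [0.656, 0.279, 0.023], 0.83), ('tray_lip', [0.566, 0.263, 0.058], 0.75), ('front_jar', [0.645, 0.282, 0.017], 0.73), ('cabinet', [0.663, 0.288, 0.007], 0.71)]
```

The force rose to 12 N and the motion stopped, with the lip at its shut position. Backing straight off, then up.

step_arm --plan '[{"x":0.05,"y":0,"z":-0.018,"rx":0,"ry":0,"rz":0,"grip":1},{"x":0.15,"y":0,"z":-0.055,"rx":0,"ry":0,"rz":0,"grip":1},{"x":0.35,"y":0,"z":-0.127,"rx":0,"ry":0,"rz":0,"grip":1},{"x":0.5,"y":0,"z":-0.182,"rx":0,"ry":0,"rz":0,"grip":1},{"x":0.45,"y":0,"z":-0.5,"rx":0,"ry":0,"rz":0,"grip":1},{"x":0.35,"y":0,"z":-0.8,"rx":0,"ry":0,"rz":0,"grip":1},{"x":0.35,"y":0,"z":-0.8,"rx":0,"ry":0,"rz":0,"grip":1},{"x":0.35,"y":0,"z":-0.8,"rx":0,"ry":0,"rz":0,"grip":1}]'

```text
time: 25.9
tcp_pos: [0.4686, 0.2503, 0.1439]
tool_rot: [-0.084, 0.981, 0.015, 0.174]
wrist_force: [-0.9, -0.8, -0.8]
finger_gap: -0.0002
grasp_force: 0.0
```

Run:
```python
from h import *
p0,R0,s=pose(); print(s['wrist_force'],p0,s['time'])
ims=[]
for cam in("side","scene"):
  p,d=capture(cam);ims.append(p)
  print(cam,[(n,np.round(q['xyz'],3).tolist(),round(q['score'],2)) for n in("tray_lip","front_jar","cabinet","lane_front","next_jar","last_jar","stopwatch","beech_block","evap_dish") for q in spotter.place_of(cam,n)[:1]])
cv2.imwrite("pics/z.png",cv2.resize(ims[0][120:360,60:460],(800,480))[:,:,::-1])
```

```text
[-0.93134115 -0.8262414  -0.76831393] [0.46857355 0.25030974 0.1439196 ] 25.9
side [('stopwatch', [0.381, -0.096, -0.001], 0.89), ('beech_block', [0.43, 0.058, -0.003], 0.82), ('evap_dish', [0.702, -0.198, -0.002], 0.72)]
scene [('tray_lip', [0.564, 0.259, 0.059], 0.95), ('front_jar', [0.643, 0.281, 0.018], 0.56), ('cabinet', [0.663, 0.285, 0.004], 0.82), ('lane_front', [0.469, -0.212, 0.046], 0.84), ('next_jar', [0.468, -0.214, 0.046], 0.64), ('last_jar', [0.505, -0.261, 0.064], 0.81), ('stopwatch', [0.384, -0.1, -0.002], 0.91), ('beech_block', [0.428, 0.06, 0.002], 0.81), ('evap_dish', [0.706, -0.198, -0.001], 0.51)]
```

View pics/z.png

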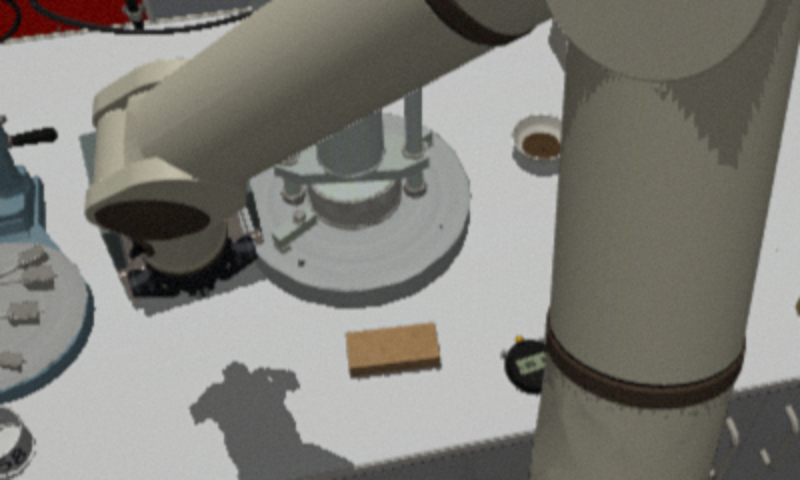

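The gripper is clear of everything at (190,270) and the block and stopwatch are where they were. The networks put the lip at its shut position, with the jar in the tray and the other two jars in the lane. Handing in.

```bash
python3 -c "
from rig import r
print(r.hand_in())"
```

```text
the job is handed in; nothing more can be done
None
```

I handed the job in at about 27 s; no verdict came back. By the last camera readings, the jar stands in the shut tray, the next jar is at the front stop with the last one behind it, and the bystanders haven't moved.

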